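Dispense the hex nut from a tipping nut carousel

ROBOT

A 7-joint arm with a two-finger parallel gripper is mounted at the origin on a cart in front of the work surface, level with it; the furniture and walls round the work are solid. World frame = base frame: x ahead of the robot, y to its left, z up, the work surface at z = 0. Lengths are in m, angles in rad, forces in N, time in s.
With the tool pointing down it reaches from about 0.425 to 0.95 m from the base axis. Payload 16.7 kg.
Tool frame: the origin (TCP) lies midway between the tips of the shut fingers; the grasp point (between the pads) lies 19 mm behind it (env.tcp_to_grasp is the distance from the TCP to the grasp point, in m); z points along the fingers, y is the direction in which the jaws open and shut (so a half turn about z gives the same grasp; the last joint's range is limited). The gripper opens to 94 mm and grips with 3 to 60 N. Pads are 16 mm wide; open, the fingers measure 119 mm over their backs; the gripper's body (75 mm by 177 mm) begins 78 mm behind the grasp point.
Start: joints at [1.054, 0.426, 0.074, 1.606, -0.034, 1.111, -0.067], TCP at [0.242, -0.63, 0.205] pointing down, gripper open.
Joint ranges: [-2.85, 2.85], [-0.5, 2.14], [-1.23, 1.37], [0.21, 2.46], [-1.02, 4.16], [0.16, 2.05], [-2.73, 2.73]. Speed limits (rad/s): [1.89, 1.89, 2.39, 2.39, 3.01, 3.01, 3.01].

INTERFACE

Orientations are given as [roll, pitch, yaw] about the fixed x, y, z axes, in that order (R = Rz(yaw) Ry(pitch) Rx(roll)).
In Python, from bench import env, cams, workorder gives the robot as it stands.
- The arm moves only by the tool step_arm, never from a script. Its argument "steps" is a list of rows, each a list of 7 numbers: the gripper's target within -1 to 1 (shut at 1, half-way at 0, fully open at -1), then the shift along the tool's x, y, z in mm, then the turn, a rotation vector about the tool's x, y, z in rad. A call has 1 to 8 rows; each row shifts and turns the commanded pose from where the row before left it, along the tool's axes as they then stand; what a row does not reach is not made up. A row lasts 1/8 s, in which the tool goes at most 62.5 mm and 10.7 degrees, less where a joint would pass 70% of its speed; a pose out of reach is approached as far as the arm can. A call with a gripper value outside its range is refused whole. The fingers move at their own pace and stop on an object; "newtons" is the grip in N (left out, the last holds). Time passes only in rows, so rows that do not move let the fingers close. It gives the time, the measured TCP pose, the force and the opening at its end, in the units of the state.
- env.sense(): the state, without advancing time (a new reading comes with each control period).
- cams.capture(name): name is "scene" or "top"; returns (picture, depth): 480x640x3 uint8, red, green, blue; 480x640 float32, m along the optical axis (not along the pixel's ray), 0 where there is no reading.
- cams.camera_params(name): a dict with "fx", "fy", "cx", "cy" (pixels), "world_from_camera" (4x4, takes a point from camera to world coordinates). Camera axes: x right, y down, z forward; pixel columns grow to the right and rows downward; lengths in m; the calibration is good to about 2 mm. A picture is of the moment at which its call begins. camera_params takes no time and is no camera call.
- workorder.finish_job(): hands the job in, once; it reports no verdict.
The state is a dict: "time_s": time; "q": joint angles; "qd": joint speeds; "tau": joint torques, N m; "tcp_pos": TCP position; "ee_rot": TCP orientation; "force": force on the tool from outside, world axes, zero at the start; "torque": the same for the moment, N m; "opening": finger opening in m.
Only numpy, scipy, OpenCV 4.12 (cv2) and the standard library are available. Lean on these libraries where they do the work, as an engineer would, in place of code of your own. Each camera call takes 0.05 s, during which the arm holds its last target.

TASK

Turn the nut carousel by its winged knob until the compartment that holds the hex nut faces the spout, let go of the knob, then take the carousel by the black sleeve of its bail at the back and tip it forward until the hex nut has slid out of the spout into the steel dish. Lower the carousel back to level and let go, with the square nut and the round spacer still in the drum; leave the dish where it stands and the pliers, the tape measure and the nail tin alone.

Things in the scene. Friction and masses are not known exactly. Their poses are not given: they have to be found in the camera images.
- stand: Fixed stand of the carousel (plywood base 180 x 150 mm, two dark steel cheeks). Origin on the bench right under the drum's centre, z up; the spout points along its -x axis, the bail lies on its +x side. It bears a grey open-topped drum shell, outer diameter 153 mm, floor 100 mm and rim 136 mm above the bench, with a 60 degree wide opening to the spout.
- tip_axis (a point): Point on the level axis about which shell, wheel, spout and bail tip: at stand x = -0.078, y = 0, z = 0.100, under the root of the 55 mm long spout. The axis is parallel to the stand's y axis.
- tip (a joint): Tipping angle of the shell with wheel, spout and bail, in rad. 0 = level, resting on its rubber block (gravity brings it back there when let go); grows to the stop at 1.1 as the bail is lifted and the spout dips. Parts begin to slide out somewhere between 0.4 and 0.9. Lifting the bail takes under 5 N.
- carousel (a joint): Angle of the six-compartment wheel in the shell, in rad, anticlockwise positive seen from above, no stops, 0.06 N m friction, stays where left; its floor turns with it. At 0 and every 60 degrees (1.0472) a compartment faces the spout squarely; within 10 degrees is good. Its six walls, half-way between compartment centres, are 30 mm high and 3 mm thick.
- knob_grip (a point): Centre of the winged knob on the wheel's axis, 174 mm above the bench when level: a black bar 54 mm long, 16 mm thick, 30 mm high (17 mm below to 13 mm above this point); the walls below end about 38 mm under this point. The bar's length is this point's x axis, its thickness the y axis; it turns with the wheel. Grip it across its thickness.
- bail_grip (a point): Centre of the free-spinning black sleeve on the bail behind the drum: a level tube 16 mm in diameter, 70 mm long along the stand's y axis, 19 mm collars at its ends. At rest it is at stand x = +0.130, z = 0.115; it moves on a circle of radius 208.5 mm about the tipping axis, up and toward the spout. It spins about its own length, so the hand need not turn.
- hex_nut_mid (a point): Centre of the steel hexagonal nut, 22 mm across flats, 13 mm high, 12 mm hole, 40 g. At the start it lies flat in one of the three compartments farthest from the spout, about 50 mm from the wheel's axis.
- square_nut_mid (a point): Centre of the steel square nut, 20 mm across, 11 mm high, in another of these three compartments.
- spacer_mid (a point): Centre of the steel round spacer tube, 20 mm in diameter, 22 mm high, standing in the third of these compartments.
- dish_floor (a point): Centre of the inner floor of the round steel dish (120 mm across the rim, 30 mm high, 3 mm wall, 0.5 kg, loose) that stands under the spout. It already stands right and need not be moved.
- pliers: Pliers with red grips, 174 mm, lying on the bench; a bystander.
- tape_measure: Yellow tape measure, 64 x 95 x 33 mm; a bystander.
- nail_tin: Round open tin, 76 mm in diameter, 51 mm high; a bystander.
Not all that is in view belongs to the job. Of the things shaped like the part that bears dish_floor, the bare steel one is meant.

How it is judged:
On the way, in this order (a step that is already met when the one before it is completed fails the run):
1. the hex nut's compartment faces the spout, the carousel still level (x of hex_nut_mid in the frame of stand between -0.075 and -0.025 m and y of hex_nut_mid in the frame of stand between -0.025 and 0.025 m and height (world z) of hex_nut_mid above 0.1 m and value of joint tip below 0.1 rad), for 0.2 s.
2. the carousel is tipped forward (past 0.35 rad) (value of joint tip above 0.35 rad), for 0.1 s.
3. the hex nut lies in the dish (horizontal distance between hex_nut_mid and dish_floor below 0.055 m and height (world z) of hex_nut_mid below 0.035 m), for 0.2 s.
At the end, for the whole second after the job is handed in: The hex nut lies in the dish (within 55 mm of its centre, under 35 mm high), the dish within 40 mm of where it stood; the square nut and the spacer are in the drum; the carousel is back at level (under 0.06 rad) and let go (all of step 3 and horizontal distance between each of square_nut_mid, spacer_mid and stand below 0.075 m and height (world z) of each of square_nut_mid, spacer_mid above 0.1 m and value of joint tip below 0.06 rad and distance of dish_floor from where it was at the start of the episode below 0.04 m); the robot touches nothing.
It fails at once if the square nut or the spacer leaves the drum (height (world z) of any of square_nut_mid, spacer_mid below 0.06 m).
It fails at once if a bystander (pliers, tape measure, nail tin) is moved by more than 25 mm (distance of any of pliers, tape_measure, nail_tin from where it was at the start of the episode above 0.025 m).
It also fails if it takes over 72 s, if anything falls off the work surface, if the arm or the gripper's body presses on something with over 40 N, if the wrist force passes 120 N, or if a joint passes its speed limit or range.

## Working session

There is one attempt and no reset: what is moved stays moved. The work goes in short steps, Python scripts to look and compute and a tool call to move; the robot and the scene stay as the last step left them, time stands still between calls to the robot, and variables do not carry over. Pictures are saved under pics/ and viewed, and the job is handed in when it is done.

Besides the shell and the picture viewer there is one more tool, called after "Call:" by a JSON object that holds its "method" and its "body", one argument or row to a line. step_arm: Moves the arm, as the interface text tells. Its arguments: {"type":"object","properties":{"steps":{"type":"array"},"newtons":{"type":"number"}},"required":["steps"]}

```bash
ls; mkdir -p pics
python3 - <<'E'
from bench import env,cams,workorder
import cv2,numpy as np
for n in ("scene","top"):
    p,d=cams.capture(n); cv2.imwrite(f"pics/{n}0.png",p[:,:,::-1]); np.savez(f"pics/{n}0.npz",p=p,d=d)
    c=cams.camera_params(n); print(n,c["fx"],c["fy"],c["cx"],c["cy"]); print(np.round(c["world_from_camera"],4).tolist())
print(env.sense()); print(env.tcp_to_grasp)
E
```

```text
pics
scene 570.1343967228341 570.1343967228341 314.9995665103614 224.74485777115862
[[-0.6515, -0.5912, 0.4755, 0.153], [-0.7586, 0.4994, -0.4185, 0.6187], [0.0099, -0.6333, -0.7738, 0.9582], [0.0, 0.0, 0.0, 1.0]]
top 526.802193564232 526.802193564232 316.81902098227073 246.69668002806333
[[-0.0251, -0.9946, 0.1012, 0.5693], [-0.9996, 0.0238, -0.0143, 0.1862], [0.0118, -0.1015, -0.9948, 1.0531], [0.0, 0.0, 0.0, 1.0]]
{'time_s': 0.1, 'q': array([ 1.05449775,  0.42665585,  0.07387102,  1.6065249 , -0.03407773,
        1.11079742, -0.06712324]), 'qd': array([ 0.00122809, -0.00174484,  0.00064978, -0.0017767 ,  0.00188241,
        0.00066251, -0.0002903 ]), 'tau': array([ 7.91625702e-03, -9.37468457e+01,  3.67625624e+00, -4.55052423e+01,
       -4.85180737e-02,  1.66328967e-02,  6.83221970e-05]), 'tcp_pos': array([ 0.24189356, -0.62975589,  0.20486325]), 'ee_rot': array([-3.14047149e+00,  1.05118981e-04,  3.66737808e-01]), 'force': array([ 0.49790269,  0.41420219, -0.00777123]), 'torque': array([ 0.02339347, -0.08113656, -0.04381383]), 'opening': 0.09425602308123734}
0.0188
```

View pics/scene0.png

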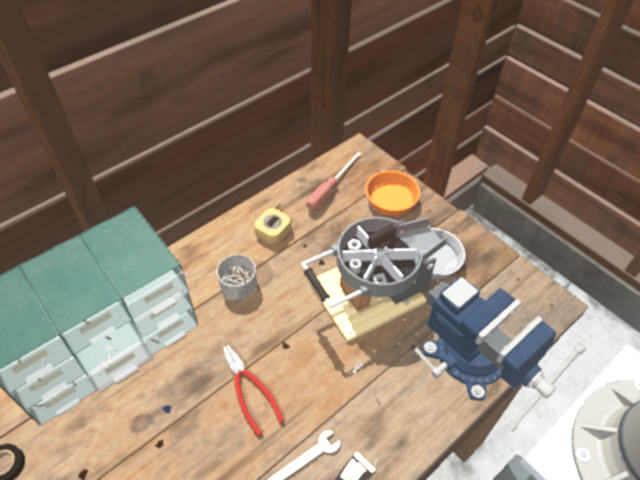

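View pics/top0.png

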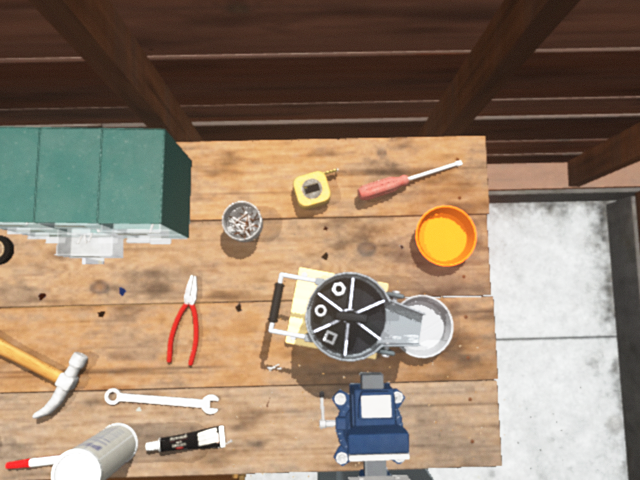

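The carousel is in the top view at about (347,316), the bail sleeve at (276,302), the spout at (405,325), and the steel dish at (428,326). There are two dishes: the orange one at (445,236) and the bare steel one at (428,326) under the spout. The steel one fits the description. I'll enlarge it to confirm.

Run:
```python
import cv2
a=cv2.imread("pics/top0.png")[255:375,255:465]; cv2.imwrite("pics/topcrop.png",cv2.resize(a,None,fx=3.8,fy=3.8,interpolation=cv2.INTER_CUBIC))
a=cv2.imread("pics/scene0.png")[200:345,290:480]; cv2.imwrite("pics/scenecrop.png",cv2.resize(a,None,fx=4,fy=4,interpolation=cv2.INTER_CUBIC))
```

```text
(no output)
```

View pics/topcrop.png

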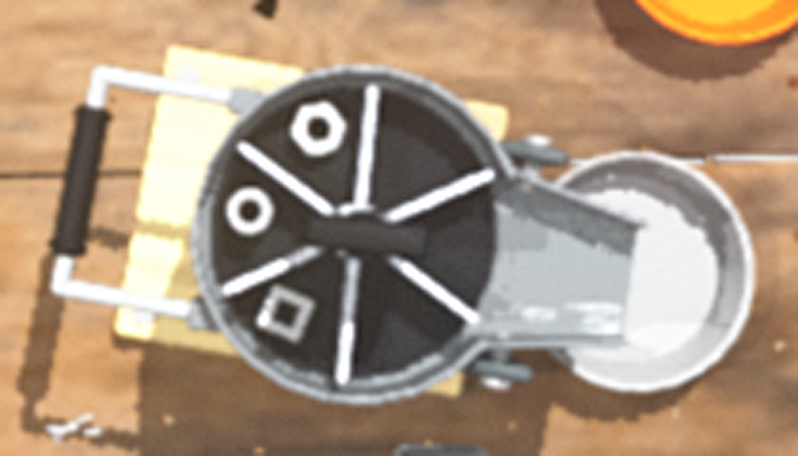

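View pics/scenecrop.png

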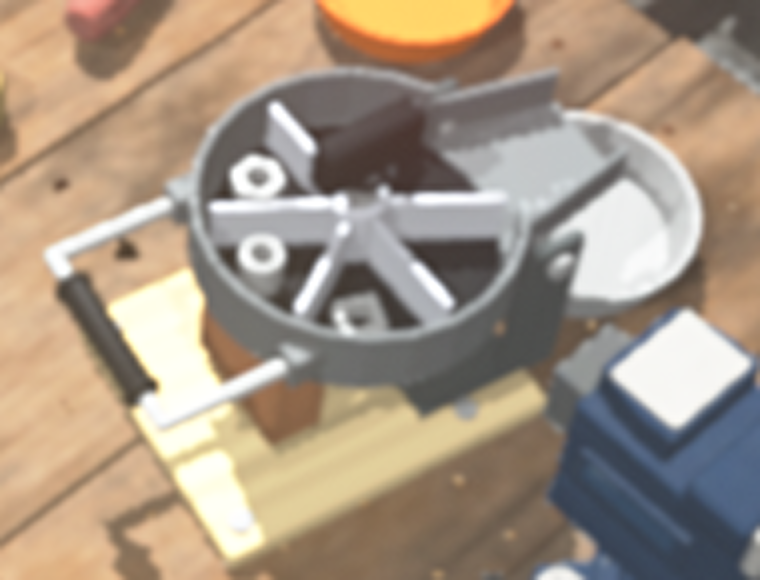

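The crops confirm three parts in the drum. In the top crop the hex nut is at (318,128), the round spacer at (249,211) and the square nut at (286,312). The bare steel dish is under the spout, and the orange bowl is a decoy.

```bash
cat > h.py <<'E'
import numpy as np
from bench import env,cams,workorder
def onplane(n,u,v,z):
    c=cams.camera_params(n);T=np.array(c["world_from_camera"])
    r=T[:3,:3]@np.array([(u-c["cx"])/c["fx"],(v-c["cy"])/c["fy"],1.]);o=T[:3,3]
    return o+r*(z-o[2])/r[2]
def tc(u,v,z): return onplane("top",255+(u+.5)/3.8-.5,255+(v+.5)/3.8-.5,z)
def sc(u,v,z): return onplane("scene",290+(u+.5)/4-.5,200+(v+.5)/4-.5,z)
def deproj(n,d,u,v):
    c=cams.camera_params(n);T=np.array(c["world_from_camera"]);z=d[v,u]
    return T[:3,:3]@np.array([(u-c["cx"])/c["fx"]*z,(v-c["cy"])/c["fy"]*z,z])+T[:3,3]
E
python3 - <<'E'
from h import *
np.set_printoptions(precision=4,suppress=True)
import scipy.optimize as so
# depth: rim points by cloud
d=np.load("pics/top0.npz")["d"]
c=cams.camera_params("top");T=np.array(c["world_from_camera"])
v,u=np.mgrid[255:375,255:465];z=d[255:375,255:465]
P=np.stack([(u-c["cx"])/c["fx"]*z,(v-c["cy"])/c["fy"]*z,z],-1)@T[:3,:3].T+T[:3,3]
P=P[z>0]
for lo,hi in((.13,.142),):
    s=P[(P[:,2]>lo)&(P[:,2]<hi)]
    c0=tc(350,235,.136)[:2]
    r=np.linalg.norm(s[:,:2]-c0,axis=1);s=s[(r>.066)&(r<.085)]
    f=so.least_squares(lambda p:np.linalg.norm(s[:,:2]-p[:2],axis=1)-p[2],[*c0,.075],loss="soft_l1",f_scale=.002)
    print("rim",len(s),f.x,s[:,2].mean())
C=f.x[:2]
bl=P[(np.linalg.norm(P[:,:2]-C,axis=1)>.11)&(P[:,2]>.10)&(P[:,2]<.14)]; print("bail cloud",len(bl),bl.mean(0))
a=tc(92,108,.121);b=tc(68,252,.121);print("sleeve",a,b,(a+b)/2,np.linalg.norm(a-b))
ax=C-((a+b)/2)[:2];print("yaw spout->", np.degrees(np.arctan2(*(-ax)[::-1])), "perp of sleeve",np.degrees(np.arctan2(*(a-b)[:2][::-1]))," r",np.linalg.norm(ax))
k=P[(P[:,2]>.18)&(np.linalg.norm(P[:,:2]-C,axis=1)<.04)]
print("knob",len(k),k.mean(0));e,w=np.linalg.eigh(np.cov(k[:,:2].T));print(w[:,1],np.degrees(np.arctan2(w[1,1],w[0,1])),np.sqrt(12*e))
k1=tc(308,232,.187);k2=tc(428,240,.187);print("knob px",k1,k2,(k1+k2)/2,np.linalg.norm(k1-k2),np.degrees(np.arctan2(*(k1-k2)[:2][::-1])))
for n,p,zz in(("hex",(318,128),.117),("spacer",(249,211),.125),("sq",(286,312),.115)):
    w=tc(*p,zz);print(n,w,np.degrees(np.arctan2(*(w[:2]-C)[::-1])),np.linalg.norm(w[:2]-C))
for p in((373,90),(490,175),(478,320),(343,380),(226,292),(241,146)):
    w=tc(*p,.134);print("wall",w,np.degrees(np.arctan2(*(w[:2]-C)[::-1])),np.linalg.norm(w[:2]-C))
for p in((641,235),(630,345)):
    w=tc(*p,.12);print("spout",w)
w=tc(640,272,.03);print("dish",w, np.linalg.norm(w[:2]-C))
E
```

```text
rim 534 [0.5417 0.1215 0.0744] 0.13632379079572693
bail cloud 915 [0.55   0.1622 0.1161]
sleeve [0.6013 0.2414 0.121 ] [0.5353 0.2537 0.121 ] [0.5683 0.2476 0.121 ] 0.06710321987881687
yaw spout-> 78.0952560069276 perp of sleeve -10.502820916593615  r 0.12880793761943468
knob 318 [0.5417 0.1214 0.1871]
[0.1326 0.9912] 82.38231172288158 [0.0158 0.0526]
knob px [0.5436 0.1458 0.187 ] [0.5388 0.0944 0.187 ] [0.5412 0.1201 0.187 ] 0.05166851891009936 84.75900001207674
hex [0.5895 0.1365 0.117 ] 17.42563296218461 0.05007760471460283
spacer [0.552  0.1698 0.125 ] 77.96083290476025 0.04940188219898124
sq [0.5049 0.1537 0.115 ] 138.77557627938265 0.0488635460007584
wall [0.6059 0.1116 0.134 ] -8.741178066406388 0.0649292541150699
wall [0.5657 0.0593 0.134 ] -68.87199990743618 0.06665681255188798
wall [0.5004 0.0673 0.134 ] -127.2888865510549 0.068164497752503
wall [0.4752 0.1294 0.134 ] 173.21375879187426 0.06696622125781018
wall [0.5159 0.1814 0.134 ] 113.29563961573163 0.06516971944998157
wall [0.5818 0.1729 0.134 ] 52.03814816768672 0.06515890188413251
spout [ 0.5363 -0.0116  0.12  ]
spout [ 0.4862 -0.0042  0.12  ]
dish [ 0.5145 -0.0293  0.03  ] 0.1532787839272746
```

The measurements agree with the description:
- **Stand:** centre (0.5417, 0.1215), yaw about 78.5°, rim height 0.136.
- **Knob:** bar at 82.4°, top at 0.187.
- **Hex compartment:** centre at about 22.3°. It has to reach -101.5°, so I turn the knob about -124°.

I'll plan the approach to the knob.

```bash
cat >> h.py <<'E'
from scipy.spatial.transform import Rotation as Rn
def plan(p,yawdeg,frm=None):
    s=env.sense();p0,r0=(s["tcp_pos"],Rn.from_euler("xyz",s["ee_rot"])) if frm is None else (np.array(frm[0]),Rn.from_euler("xyz",[np.pi,0,np.radians(frm[1])]))
    r1=Rn.from_euler("xyz",[np.pi,0,np.radians(yawdeg)])
    print("shift mm",np.round(r0.inv().apply(np.array(p)-p0)*1000,1),"rotvec",np.round((r0.inv()*r1).as_rotvec(),3))
E
python3 - <<'E'
from h import *
plan([.242,-.63,.32],21)
plan([.50,-.28,.32],50,([.242,-.63,.32],21))
plan([.5417,.1215,.30],82.4,([.50,-.28,.32],50))
E
```

```text
shift mm [-0.000e+00  1.000e-01 -1.151e+02] rotvec [-0.001  0.     0.   ]
shift mm [ 366.3 -234.3   -0. ] rotvec [ 0.     0.    -0.506]
shift mm [ 334.4 -226.1   20. ] rotvec [ 0.     0.    -0.565]
```

Call:
{"method": "step_arm", "body": {
  "steps": [
    [-1, 0, 0, -57, 0, 0, 0],
    [-1, 0, 0, -57, 0, 0, 0],
    [-1, 46, -29, 0, 0, 0, 0],
    [-1, 46, -29, 0, 0, 0, 0],
    [-1, 46, -29, 0, 0, 0, 0],
    [-1, 46, -29, 0, 0, 0, 0],
    [-1, 46, -29, 0, 0, 0, 0],
    [-1, 46, -29, 0, 0, 0, 0]
  ]
}}

```text
time_s: 1.1
tcp_pos: [0.438, -0.3671, 0.3194]
ee_rot: [-3.141, 0.0, 0.367]
force: [1.0, -0.1, 0.2]
opening: 0.0942
```

Run:
```python
from h import *
print(env.sense()["q"],env.sense()["time_s"])
plan([.52,-.2,.30],22)
plan([.5417,.1215,.30],82.4,([.52,-.2,.30],22))
```

```text
[ 0.66389562  0.1780802  -0.09177825  1.69035347  0.0169963   1.27420319
 -0.6354897 ] 1.1
shift mm [ 136.5 -126.5   19.4] rotvec [-0.     0.    -0.017]
shift mm [ 140.6 -290.    -0. ] rotvec [ 0.     0.    -1.054]
```

Call:
{"method": "step_arm", "body": {
  "steps": [
    [-1, 34, -32, 0, 0, 0, 0],
    [-1, 34, -32, 0, 0, 0, 0],
    [-1, 34, -32, 0, 0, 0, 0],
    [-1, 34, -32, 0, 0, 0, 0],
    [-1, 28, -54, 0, 0, 0, 0],
    [-1, 28, -54, 0, 0, 0, 0],
    [-1, 28, -54, 0, 0, 0, 0],
    [-1, 28, -54, 0, 0, 0, 0]
  ]
}}

```text
time_s: 2.1
tcp_pos: [0.5452, 0.0432, 0.3194]
ee_rot: [3.142, 0.0, 0.366]
force: [0.9, -0.6, -0.7]
opening: 0.0943
```

Call:
{"method": "step_arm", "body": {
  "steps": [
    [-1, 28, -54, 0, 0, 0, 0],
    [-1, 0, 0, 0, 0, 0, -0.18],
    [-1, 0, 0, 0, 0, 0, -0.18],
    [-1, 0, 0, 0, 0, 0, -0.18],
    [-1, 0, 0, 0, 0, 0, -0.18],
    [-1, 0, 0, 0, 0, 0, -0.18],
    [-1, 0, 0, 0, 0, 0, -0.17],
    [-1, 0, 0, 0, 0, 0, 0]
  ]
}}

```text
time_s: 3.1
tcp_pos: [0.5521, 0.1017, 0.3192]
ee_rot: [-3.141, 0.0, 1.436]
force: [-0.4, 0.0, -0.1]
opening: 0.0937
```

Run:
```python
from h import *
print(env.sense()["q"],env.sense()["time_s"])
plan([.5417,.1215,.155],82.4)
```

```text
[ 0.18428691  0.1992071  -0.55895802  1.68863791  0.10933998  1.28551321
 -0.5316805 ] 3.1
shift mm [ 18.3 -12.9 164.3] rotvec [-0.001  0.    -0.002]
```

q7 is at -0.53, so one full -124° turn would end too close to its limit of -2.73. I'll turn in two grasps of about 62° each, with a half turn of the hand in between. First I descend onto the knob.

Call:
{"method": "step_arm", "body": {
  "steps": [
    [-1, 18, -13, 0, 0, 0, 0],
    [-1, 0, 0, 40, 0, 0, 0],
    [-1, 0, 0, 40, 0, 0, 0],
    [-1, 0, 0, 30, 0, 0, 0],
    [-1, 0, 0, 10, 0, 0, 0],
    [-1, 0, 0, 0, 0, 0, 0]
  ]
}}

```text
time_s: 3.85
tcp_pos: [0.5415, 0.1221, 0.1998]
ee_rot: [-3.141, -0.0, 1.436]
force: [0.5, 0.3, 0.1]
opening: 0.0939
```

Run:
```python
from h import *
import cv2
plan([.5417,.1215,.155],82.4)
for n in ("scene","top"):
    p,d=cams.capture(n); cv2.imwrite(f"pics/{n}1.png",p[:,:,::-1])
    a=p[:,:,::-1]; a=a[150:350,270:490] if n=="scene" else a[230:390,240:470]
    cv2.imwrite(f"pics/{n}1c.png",cv2.resize(a,None,fx=2.8,fy=2.8))
```

```text
shift mm [-0.5  0.2 44.8] rotvec [-0.    -0.    -0.002]
```

View pics/scene1c.png

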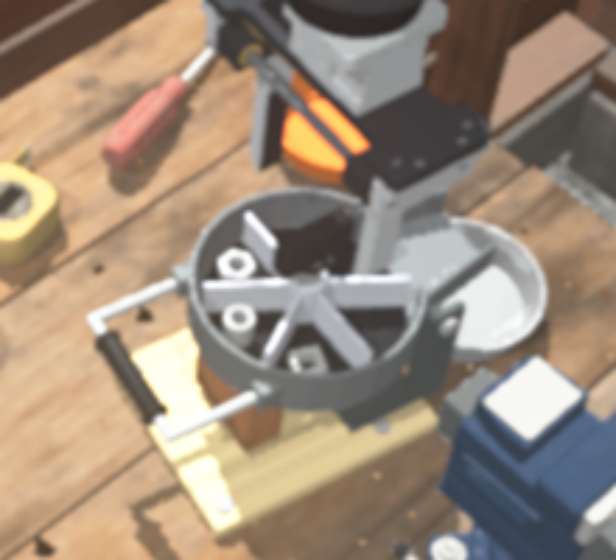

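The hand is above the knob, with the fingers on either side of the bar in the scene crop at (265,150) and (375,230). I'll lower it and grip.

Call:
{"method": "step_arm", "body": {
  "steps": [
    [-1, 0, 0, 20, 0, 0, 0],
    [-1, 0, 0, 15, 0, 0, 0],
    [-1, 0, 0, 10, 0, 0, 0],
    [1, 0, 0, 0, 0, 0, 0],
    [1, 0, 0, 0, 0, 0, 0],
    [1, 0, 0, 0, 0, 0, 0],
    [1, 0, 0, 0, 0, 0, 0],
    [1, 0, 0, 0, 0, 0, 0]
  ],
  "newtons": 25
}}

```text
time_s: 4.95
tcp_pos: [0.5418, 0.1214, 0.1547]
ee_rot: [3.141, -0.0, 1.437]
force: [-0.1, -0.2, 0.0]
opening: 0.0476
```

Call:
{"method": "step_arm", "body": {
  "steps": [
    [1, 0, 0, 0, 0, 0, 0],
    [1, 0, 0, 0, 0, 0, 0],
    [1, 0, 0, 0, 0, 0, 0],
    [1, 0, 0, 0, 0, 0, 0]
  ]
}}

```text
time_s: 5.45
tcp_pos: [0.5415, 0.1215, 0.1545]
ee_rot: [-3.141, 0.0, 1.437]
force: [-4.2, 0.9, 3.1]
opening: 0.0222
```

Call:
{"method": "step_arm", "body": {
  "steps": [
    [1, 0, 0, 0, 0, 0, 0],
    [1, 0, 0, 0, 0, 0, 0],
    [1, 0, 0, 0, 0, 0, 0]
  ]
}}

```text
time_s: 5.82
tcp_pos: [0.5415, 0.1215, 0.1544]
ee_rot: [-3.141, 0.0, 1.437]
force: [-5.1, -0.4, 2.6]
opening: 0.0218
```

Call:
{"method": "step_arm", "body": {
  "steps": [
    [1, 0, 0, 0, 0, 0, 0.08],
    [1, 0, 0, 0, 0, 0, 0.1],
    [1, 0, 0, 0, 0, 0, 0.12],
    [1, 0, 0, 0, 0, 0, 0]
  ]
}}

```text
time_s: 6.32
tcp_pos: [0.5415, 0.1214, 0.1545]
ee_rot: [-3.141, 0.0, 1.137]
force: [-5.5, 0.2, 1.6]
opening: 0.0219
```

Run:
```python
from h import *
import cv2
print(env.sense()["torque"])
for n in ("scene","top"):
    p,d=cams.capture(n)
    a=p[:,:,::-1]; a=a[150:350,270:490] if n=="scene" else a[230:390,240:470]
    cv2.imwrite(f"pics/{n}2c.png",cv2.resize(a,None,fx=2.8,fy=2.8))
```

```text
[-0.04361332  1.20966234 -0.03198634]
```

View pics/scene2c.png

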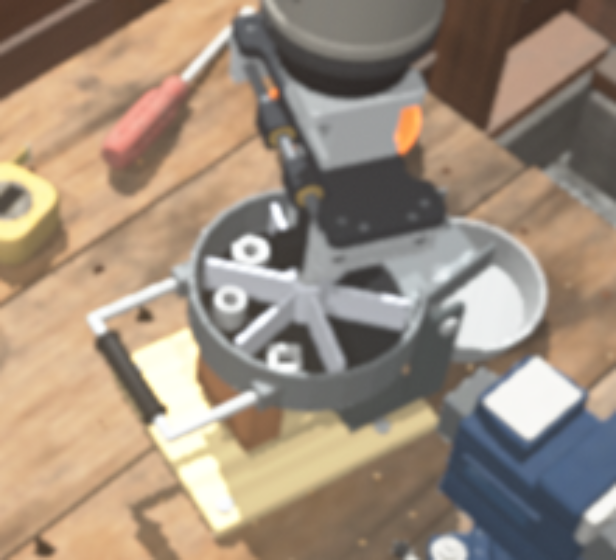

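The wheel turns with the hand: the walls and parts have rotated clockwise. I'll continue to about 1.08 rad.

Call:
{"method": "step_arm", "body": {
  "steps": [
    [1, 0, 0, 0, 0, 0, 0.12],
    [1, 0, 0, 0, 0, 0, 0.14],
    [1, 0, 0, 0, 0, 0, 0.14],
    [1, 0, 0, 0, 0, 0, 0.14],
    [1, 0, 0, 0, 0, 0, 0.14],
    [1, 0, 0, 0, 0, 0, 0.1],
    [1, 0, 0, 0, 0, 0, 0]
  ]
}}

```text
time_s: 7.3
tcp_pos: [0.5416, 0.1214, 0.1544]
ee_rot: [3.141, 0.0, 0.36]
force: [-4.2, 0.1, 2.8]
opening: 0.022
```

Call:
{"method": "step_arm", "body": {
  "steps": [
    [-1, 0, 0, 0, 0, 0, 0],
    [-1, 0, 0, 0, 0, 0, 0],
    [-1, 0, 0, 0, 0, 0, 0],
    [-1, 0, 0, -25, 0, 0, 0],
    [-1, 0, 0, -25, 0, 0, 0]
  ]
}}

```text
time_s: 7.92
tcp_pos: [0.5417, 0.1214, 0.205]
ee_rot: [-3.141, 0.0, 0.357]
force: [-0.9, -0.6, 0.1]
opening: 0.0686
```

Run:
```python
from h import *
import cv2
s=env.sense();print(s["q"],s["force"],s["torque"])
for n in ("scene",):
    p,d=cams.capture(n)
    a=p[:,:,::-1]; a=a[150:350,270:490] if n=="scene" else a[230:390,240:470]
    cv2.imwrite(f"pics/{n}3c.png",cv2.resize(a,None,fx=2.8,fy=2.8))
```

```text
[-0.0291628   0.25469005 -0.36159642  1.85841939  0.10290478  1.04692902
 -1.645027  ] [-0.93408521 -0.59483992  0.05983003] [ 0.00926553  0.0174586  -0.00788748]
```

View pics/scene3c.png

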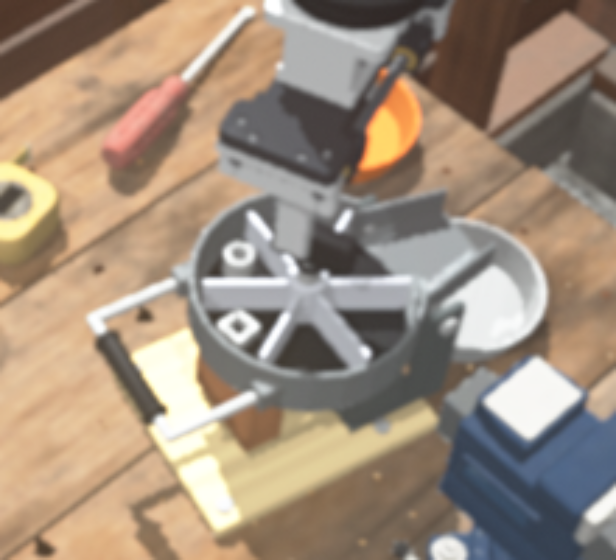

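The wheel turned one compartment: the spacer is now where the hex nut was, and the drum is level. Next is the half turn of the hand.

Call:
{"method": "step_arm", "body": {
  "steps": [
    [-1, 0, 0, -10, 0, 0, -0.18],
    [-1, 0, 0, 0, 0, 0, -0.18],
    [-1, 0, 0, 0, 0, 0, -0.18],
    [-1, 0, 0, 0, 0, 0, -0.18],
    [-1, 0, 0, 0, 0, 0, -0.18],
    [-1, 0, 0, 0, 0, 0, -0.18],
    [-1, 0, 0, 0, 0, 0, -0.18],
    [-1, 0, 0, 0, 0, 0, -0.18]
  ]
}}

```text
time_s: 8.98
tcp_pos: [0.5419, 0.1214, 0.2145]
ee_rot: [3.141, -0.0, 1.803]
force: [0.0, -0.6, -0.3]
opening: 0.0939
```

Call:
{"method": "step_arm", "body": {
  "steps": [
    [-1, 0, 0, 0, 0, 0, -0.18],
    [-1, 0, 0, 0, 0, 0, -0.18],
    [-1, 0, 0, 0, 0, 0, -0.18],
    [-1, 0, 0, 0, 0, 0, -0.18],
    [-1, 0, 0, 0, 0, 0, -0.18],
    [-1, 0, 0, 0, 0, 0, -0.18],
    [-1, 0, 0, 0, 0, 0, -0.18],
    [-1, 0, 0, 0, 0, 0, -0.18]
  ]
}}

```text
time_s: 9.98
tcp_pos: [0.5419, 0.1213, 0.2145]
ee_rot: [3.141, 0.0, -3.04]
force: [-0.4, 0.4, 1.1]
opening: 0.0941
```

Call:
{"method": "step_arm", "body": {
  "steps": [
    [-1, 0, 0, 0, 0, 0, -0.18],
    [-1, 0, 0, 0, 0, 0, -0.08],
    [-1, 0, 0, 0, 0, 0, 0]
  ]
}}

```text
time_s: 10.35
tcp_pos: [0.5419, 0.1213, 0.2144]
ee_rot: [3.141, 0.0, -2.787]
force: [0.2, 0.3, -0.4]
opening: 0.0941
```

Run:
```python
from h import *
s=env.sense();print(s["q"]);plan([.5417,.1215,.155],200.5)
```

```text
[ 0.38378849  0.33619722 -0.87487383  1.82588029  0.28599947  1.11177281
  1.33345349]
shift mm [ 0.1  0.3 59.4] rotvec [ 0.     0.    -0.003]
```

Call:
{"method": "step_arm", "body": {
  "steps": [
    [-1, 0, 0, 25, 0, 0, 0],
    [-1, 0, 0, 25, 0, 0, 0],
    [-1, 0, 0, 10, 0, 0, 0],
    [1, 0, 0, 0, 0, 0, 0],
    [1, 0, 0, 0, 0, 0, 0],
    [1, 0, 0, 0, 0, 0, 0],
    [1, 0, 0, 0, 0, 0, 0],
    [1, 0, 0, 0, 0, 0, 0]
  ]
}}

```text
time_s: 11.35
tcp_pos: [0.5419, 0.1214, 0.1547]
ee_rot: [-3.142, 0.0, -2.787]
force: [-0.0, -0.3, 0.8]
opening: 0.0472
```

Call:
{"method": "step_arm", "body": {
  "steps": [
    [1, 0, 0, 0, 0, 0, 0],
    [1, 0, 0, 0, 0, 0, 0],
    [1, 0, 0, 0, 0, 0, 0],
    [1, 0, 0, 0, 0, 0, 0],
    [1, 0, 0, 0, 0, 0, 0],
    [1, 0, 0, 0, 0, 0, 0],
    [1, 0, 0, 0, 0, 0, 0.06]
  ]
}}

```text
time_s: 12.22
tcp_pos: [0.5418, 0.1214, 0.1545]
ee_rot: [3.141, 0.0, -2.847]
force: [-0.5, 1.6, -0.2]
opening: 0.0222
```

Call:
{"method": "step_arm", "body": {
  "steps": [
    [1, 0, 0, 0, 0, 0, 0.1],
    [1, 0, 0, 0, 0, 0, 0.14],
    [1, 0, 0, 0, 0, 0, 0.14],
    [1, 0, 0, 0, 0, 0, 0.14],
    [1, 0, 0, 0, 0, 0, 0.14],
    [1, 0, 0, 0, 0, 0, 0.14],
    [1, 0, 0, 0, 0, 0, 0.14],
    [1, 0, 0, 0, 0, 0, 0.08]
  ]
}}

```text
time_s: 13.22
tcp_pos: [0.5417, 0.1211, 0.1545]
ee_rot: [-3.141, 0.0, 2.413]
force: [-1.1, -1.6, 0.9]
opening: 0.022
```

Call:
{"method": "step_arm", "body": {
  "steps": [
    [1, 0, 0, 0, 0, 0, 0],
    [-1, 0, 0, 0, 0, 0, 0],
    [-1, 0, 0, 0, 0, 0, 0],
    [-1, 0, 0, 0, 0, 0, 0],
    [-1, 0, 0, -35, 0, 0, 0],
    [-1, 0, 0, -50, 0, 0, 0],
    [-1, 0, 0, -50, 0, 0, 0]
  ]
}}

```text
time_s: 14.1
tcp_pos: [0.5415, 0.1214, 0.291]
ee_rot: [3.142, -0.0, 2.417]
force: [0.2, -0.5, -0.0]
opening: 0.0785
```

Run:
```python
from h import *
import cv2
s=env.sense();print(s["q"],s["force"],s["torque"])
for n in ("scene","top"):
    p,d=cams.capture(n); np.savez(f"pics/{n}4.npz",p=p,d=d)
    a=p[:,:,::-1]; a=a[150:350,270:490] if n=="scene" else a[230:390,240:470]
    cv2.imwrite(f"pics/{n}4c.png",cv2.resize(a,None,fx=2.8,fy=2.8))
```

```text
[ 0.22285762  0.2181436  -0.65117846  1.73858251  0.1392206   1.23167219
  0.38311653] [ 0.15800614 -0.50460229 -0.04493935] [-0.01038356 -0.1287674  -0.04682535]
```

View pics/scene4c.png

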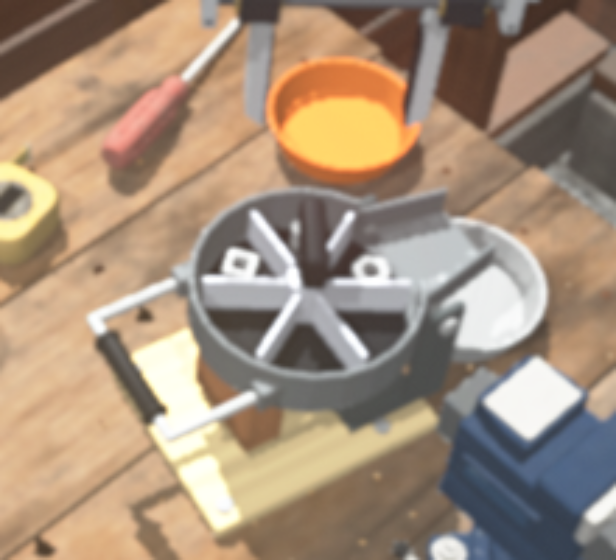

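View pics/top4c.png

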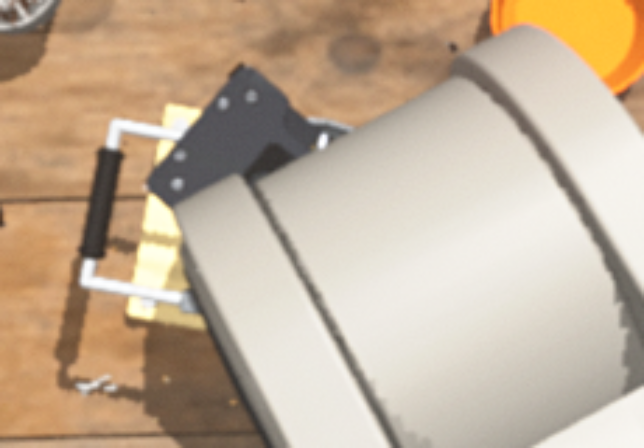

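The hex nut shows in the compartment facing the spout (scene crop (371,268)). The spacer is behind the knob and the square nut is at (240,263). I'll check the hex position and measure the sleeve.

Run:
```python
from h import *
np.set_printoptions(precision=4,suppress=True)
C=np.array([.5417,.1215]);a=np.radians(78.5);X=np.array([np.cos(a),np.sin(a)]);Y=np.array([-X[1],X[0]])
w=onplane("scene",270+371.5/2.8-.5,150+268.5/2.8-.5,.117);e=w[:2]-C;print("hex",w,"stand",e@X,e@Y)
for n in("top","scene"):
    f=np.load(f"pics/{n}4.npz");p,d=f["p"].astype(int),f["d"]
    c=cams.camera_params(n);T=np.array(c["world_from_camera"]);v,u=np.mgrid[:480,:640]
    P=np.stack([(u-c["cx"])/c["fx"]*d,(v-c["cy"])/c["fy"]*d,d],-1)@T[:3,:3].T+T[:3,3]
    e=P[...,:2]-C;sx=e@X;sy=e@Y
    m=(d>0)&(abs(sx-.13)<.03)&(abs(sy)<.06)&(P[...,2]>.09)&(P[...,2]<.14)&(p.max(-1)<90)
    q=P[m];print(n,len(q),q.mean(0),q[:,2].max(),"stand",sx[m].mean(),sy[m].mean(),sy[m].min(),sy[m].max())
    ev,V=np.linalg.eigh(np.cov(q[:,:2].T));print("dir",np.degrees(np.arctan2(V[1,1],V[0,1])))
    t=q[q[:,2]>q[:,2].max()-.003];print("top mid",t.mean(0))
```

```text
hex [0.5279 0.0724 0.117 ] stand -0.05085354781362231 0.0037548411028465894
top 307 [0.5677 0.2474 0.1227] 0.12910218168478804 stand 0.12856634513637527 -0.0003757959905971978 -0.033945299493118766 0.033785091871934736
dir 168.34311039304768
top mid [0.5754 0.2477 0.1271]
scene 74 [0.5632 0.2549 0.1209] 0.12749877454093472 stand 0.1349762438898004 0.00553057882741667 -0.028303538968894638 0.03480951277921693
dir 170.27421349020992
top mid [0.5377 0.2615 0.1261]
```

The hex nut is at stand (-0.051, 0.004), inside its window. The sleeve is centred at about (0.568, 0.248) along 168.4°, which matches the expected 0.130 offset.

Run:
```python
from h import *
plan([.568,.248,.291],168.4)
```

```text
shift mm [ 65.  110.1   4. ] rotvec [ 0.005  0.006 -0.522]
```

Call:
{"method": "step_arm", "body": {
  "steps": [
    [0, 22, 37, 0, 0, 0, 0],
    [0, 22, 37, 0, 0, 0, 0],
    [0, 21, 36, 0, 0, 0, 0],
    [0, 0, 0, 20, 0, 0, -0.17],
    [0, 0, 0, 20, 0, 0, -0.17],
    [0, 0, 0, 20, 0, 0, -0.18],
    [0, 0, 0, 0, 0, 0, 0],
    [0, 0, 0, 0, 0, 0, 0]
  ]
}}

```text
time_s: 15.2
tcp_pos: [0.5662, 0.247, 0.23]
ee_rot: [3.141, 0.0, 2.933]
force: [-0.4, 0.0, -0.3]
opening: 0.0472
```

Run:
```python
from h import *
import cv2
s=env.sense();print(s["q"],s["opening"]);plan([.568,.248,.096],168.4)
p,d=cams.capture("scene");a=p[100:340,240:520,::-1]
cv2.imwrite("pics/scene5c.png",cv2.resize(a,None,fx=2.5,fy=2.5))
```

```text
[ 0.07401841  0.40937832 -0.77100984  1.67517474  0.30434235  1.180995
  0.58910139] 0.047167140126113734
shift mm [ -1.5   1.3 134. ] rotvec [ 0.001  0.    -0.007]
```

View pics/scene5c.png

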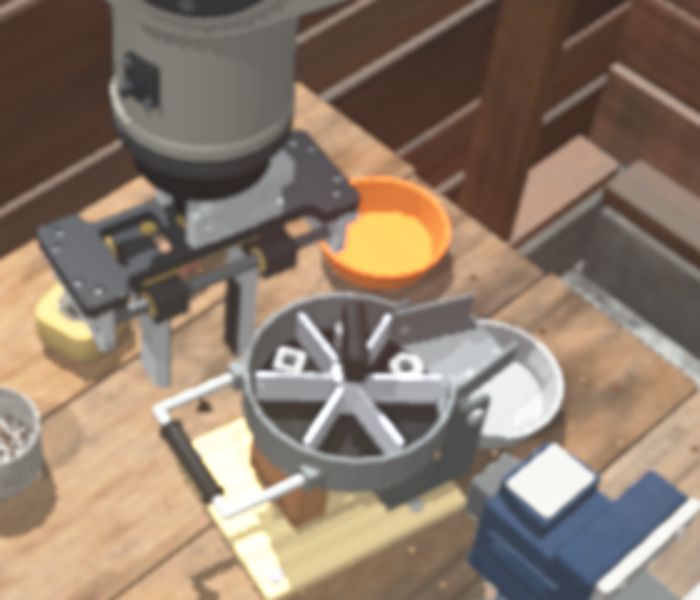

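The hand is above the sleeve with the fingers at (160,350) and (245,310). I'll lower onto the sleeve and close.

Call:
{"method": "step_arm", "body": {
  "steps": [
    [0, -1, 1, 40, 0, 0, 0],
    [0, 0, 0, 40, 0, 0, 0],
    [0, 0, 0, 30, 0, 0, 0],
    [0, 0, 0, 15, 0, 0, 0],
    [0, 0, 0, 9, 0, 0, 0],
    [0, 0, 0, 0, 0, 0, 0]
  ]
}}

```text
time_s: 16.0
tcp_pos: [0.5674, 0.2478, 0.0959]
ee_rot: [3.141, 0.0, 2.936]
force: [-0.1, 0.2, -0.0]
opening: 0.0471
```

Call:
{"method": "step_arm", "body": {
  "steps": [
    [1, 0, 0, 0, 0, 0, 0],
    [1, 0, 0, 0, 0, 0, 0],
    [1, 0, 0, 0, 0, 0, 0],
    [1, 0, 0, 0, 0, 0, 0],
    [1, 0, 0, 0, 0, 0, 0]
  ],
  "newtons": 20
}}

```text
time_s: 16.62
tcp_pos: [0.5675, 0.2486, 0.0959]
ee_rot: [3.14, 0.001, 2.937]
force: [1.8, 4.4, 0.3]
opening: 0.0155
```

Run:
```python
import numpy as np
th=np.array([0,.03,.08,.14,.2,.26,.32,.38,.44, .5,.56,.62,.67,.72,.77,.81,.85,.9,.95,1.0])+.072
y=208.5*np.cos(th);z=-208.5*np.sin(th)
for a,b,c in zip(th[1:]-.072,np.diff(y),np.diff(z)):print(round(a,2),round(b,1),round(c,1))
```

```text
0.03 -0.5 -6.2
0.08 -1.3 -10.3
0.14 -2.3 -12.3
0.2 -3.0 -12.1
0.26 -3.7 -11.9
0.32 -4.4 -11.7
0.38 -5.1 -11.4
0.44 -5.8 -11.1
0.5 -6.5 -10.7
0.56 -7.1 -10.3
0.62 -7.7 -9.9
0.67 -6.8 -7.9
0.72 -7.2 -7.5
0.77 -7.6 -7.1
0.81 -6.3 -5.4
0.85 -6.5 -5.2
0.9 -8.5 -6.1
0.95 -8.8 -5.7
1.0 -9.0 -5.2
```

Call:
{"method": "step_arm", "body": {
  "steps": [
    [1, 0, -0.5, -6.2, 0, 0, 0],
    [1, 0, -1.3, -10.3, 0, 0, 0],
    [1, 0, -2.3, -12.3, 0, 0, 0],
    [1, 0, -3, -12.1, 0, 0, 0],
    [1, 0, -3.7, -11.9, 0, 0, 0],
    [1, 0, -4.4, -11.7, 0, 0, 0],
    [1, 0, -5.1, -11.4, 0, 0, 0],
    [1, 0, -5.8, -11.1, 0, 0, 0]
  ]
}}

```text
time_s: 17.62
tcp_pos: [0.5622, 0.2229, 0.1833]
ee_rot: [3.14, 0.001, 2.937]
force: [1.7, 3.1, -1.2]
opening: 0.0152
```

Run:
```python
from h import *
import cv2
s=env.sense();print(s["q"],s["force"],s["torque"])
p,d=cams.capture("scene");a=p[100:340,240:520,::-1]
cv2.imwrite("pics/scene6c.png",cv2.resize(a,None,fx=2.5,fy=2.5))
```

```text
[ 0.10504998  0.42971108 -0.76039788  1.75605861  0.32976901  1.08631743
  0.6010621 ] [ 1.73527079  3.07040095 -1.1569628 ] [ 0.96790509 -0.68334643 -0.04089577]
```

View pics/scene6c.png

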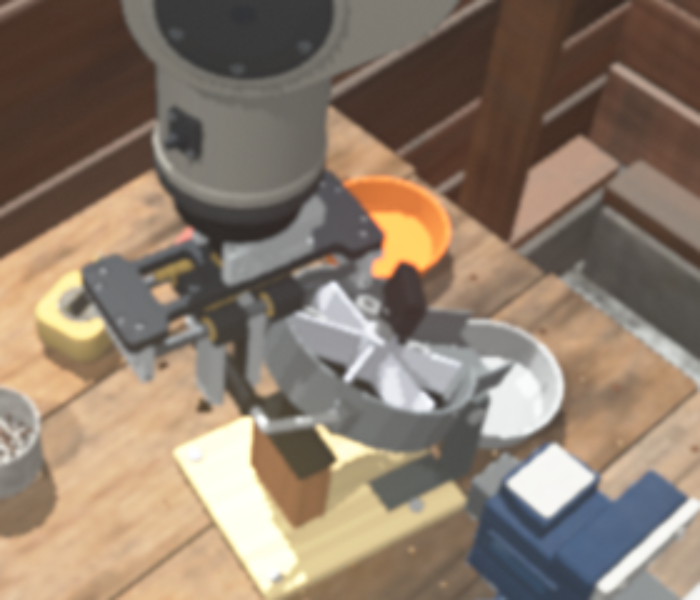

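The drum has tipped to about 0.44 rad with the bail held and the forces low. I'll keep going.

Call:
{"method": "step_arm", "body": {
  "steps": [
    [1, 0, -6.5, -10.7, 0, 0, 0],
    [1, 0, -7.1, -10.3, 0, 0, 0],
    [1, 0, -7.7, -9.9, 0, 0, 0],
    [1, 0, -6.8, -7.9, 0, 0, 0],
    [1, 0, -7.2, -7.5, 0, 0, 0],
    [1, 0, -7.6, -7.1, 0, 0, 0],
    [1, 0, 0, 0, 0, 0, 0],
    [1, 0, 0, 0, 0, 0, 0]
  ]
}}

```text
time_s: 18.68
tcp_pos: [0.5535, 0.1811, 0.2363]
ee_rot: [3.14, 0.001, 2.937]
force: [1.5, 5.7, 2.6]
opening: 0.0153
```

Run:
```python
from h import *
import cv2
s=env.sense();print(s["q"],s["force"],s["torque"])
p,d=cams.capture("scene");a=p[100:340,240:520,::-1]
cv2.imwrite("pics/scene7c.png",cv2.resize(a,None,fx=2.5,fy=2.5))
```

```text
[ 0.20305764  0.33997706 -0.78146777  1.74714218  0.25860885  1.15923414
  0.71232654] [1.4763479  5.72247839 2.63317239] [ 1.38819713 -0.36652354 -0.03240026]
```

View pics/scene7c.png

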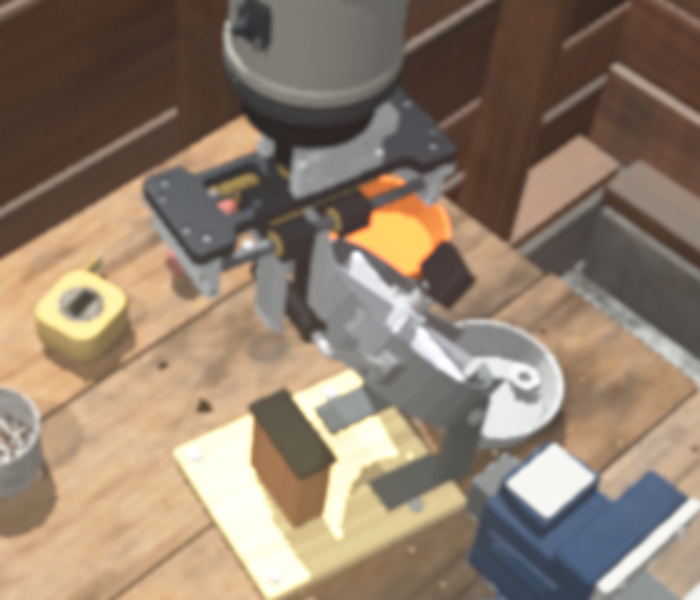

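A nut shows at crop (523,378), apparently in the dish. I'll check its height before lowering.

Run:
```python
from h import *
import cv2
p,d=cams.capture("scene");a=p[215:290,410:480,::-1]
cv2.imwrite("pics/scene8c.png",cv2.resize(a,None,fx=8,fy=8,interpolation=cv2.INTER_CUBIC))
for u,v in((445,251),(453,251),(449,247),(449,256),(455,265),(440,270)):print(u,v,deproj("scene",d,u,v).round(4))
```

```text
445 251 [ 0.5045 -0.0481  0.019 ]
453 251 [ 0.4945 -0.0621  0.0171]
449 247 [ 0.5077 -0.0657  0.0144]
449 256 [ 0.4934 -0.0499  0.0116]
455 265 [ 0.4727 -0.0465  0.005 ]
440 270 [ 0.4845 -0.0139  0.0046]
```

View pics/scene8c.png

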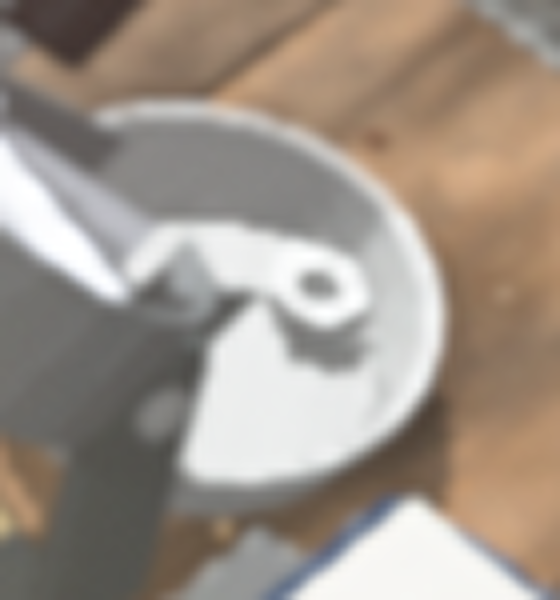

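The hex nut lies flat in the dish with its top at about z 0.018, roughly 31 mm from the dish centre. I'll lower the drum along the same arc.

Call:
{"method": "step_arm", "body": {
  "steps": [
    [1, 0, 7.6, 7.1, 0, 0, 0],
    [1, 0, 7.2, 7.5, 0, 0, 0],
    [1, 0, 6.8, 7.9, 0, 0, 0],
    [1, 0, 7.7, 9.9, 0, 0, 0],
    [1, 0, 7.1, 10.3, 0, 0, 0],
    [1, 0, 6.5, 10.7, 0, 0, 0],
    [1, 0, 5.8, 11.1, 0, 0, 0],
    [1, 0, 5.1, 11.4, 0, 0, 0]
  ]
}}

```text
time_s: 19.77
tcp_pos: [0.5645, 0.2341, 0.1596]
ee_rot: [3.14, 0.001, 2.937]
force: [3.0, 5.7, -0.8]
opening: 0.0153
```

Call:
{"method": "step_arm", "body": {
  "steps": [
    [1, 0, 4.4, 11.7, 0, 0, 0],
    [1, 0, 3.7, 11.9, 0, 0, 0],
    [1, 0, 3, 12.1, 0, 0, 0],
    [1, 0, 2.3, 12.3, 0, 0, 0],
    [1, 0, 1.3, 10.3, 0, 0, 0],
    [1, 0, 0.5, 6, 0, 0, 0],
    [1, 0, 0, 0, 0, 0, 0]
  ]
}}

```text
time_s: 20.65
tcp_pos: [0.5675, 0.2486, 0.0955]
ee_rot: [3.14, 0.0, 2.937]
force: [4.2, 6.2, -2.3]
opening: 0.015
```

Call:
{"method": "step_arm", "body": {
  "steps": [
    [0, 0, 0, 0, 0, 0, 0],
    [0, 0, 0, 0, 0, 0, 0],
    [0, 0, 0, 0, 0, 0, 0],
    [0, 0, 0, 0, 0, 0, 0],
    [0, 0, 0, -15, 0, 0, 0],
    [0, 0, 0, -30, 0, 0, 0],
    [0, 0, 0, -45, 0, 0, 0],
    [0, 0, 0, -50, 0, 0, 0]
  ]
}}

```text
time_s: 21.65
tcp_pos: [0.5668, 0.2476, 0.2379]
ee_rot: [3.141, -0.0, 2.937]
force: [1.2, 0.6, 0.9]
opening: 0.0469
```

Call:
{"method": "step_arm", "body": {
  "steps": [
    [0, 0, 50, -30, 0, 0, 0],
    [0, 0, 50, 0, 0, 0, 0],
    [0, 0, 0, 0, 0, 0, 0],
    [0, 0, 0, 0, 0, 0, 0],
    [0, 0, 0, 0, 0, 0, 0],
    [0, 0, 0, 0, 0, 0, 0],
    [0, 0, 0, 0, 0, 0, 0]
  ]
}}

```text
time_s: 22.52
tcp_pos: [0.5877, 0.3449, 0.2659]
ee_rot: [-3.142, 0.0, 2.936]
force: [-0.4, -0.4, 0.6]
opening: 0.0469
```

Run:
```python
from h import *
import cv2
s=env.sense();print(s["time_s"],s["force"],s["tcp_pos"])
for n in ("scene","top"):
    p,d=cams.capture(n)
    a=p[100:340,240:520,::-1] if n=="scene" else p[230:390,240:470,::-1]
    cv2.imwrite(f"pics/{n}9c.png",cv2.resize(a,None,fx=2.5,fy=2.5))
    if n=="scene":
        cv2.imwrite("pics/scene9.png",p[:,:,::-1])
        for u,v in((445,251),(453,251),(449,247),(455,265)):print(u,v,deproj("scene",d,u,v).round(4))
```

```text
22.525 [-0.39636544 -0.35065751  0.56456715] [0.58772068 0.34493505 0.26590383]
445 251 [ 0.5047 -0.0485  0.0184]
453 251 [ 0.495  -0.0631  0.0157]
449 247 [ 0.5077 -0.0656  0.0145]
455 265 [ 0.4736 -0.0484  0.0022]
```

View pics/scene9c.png

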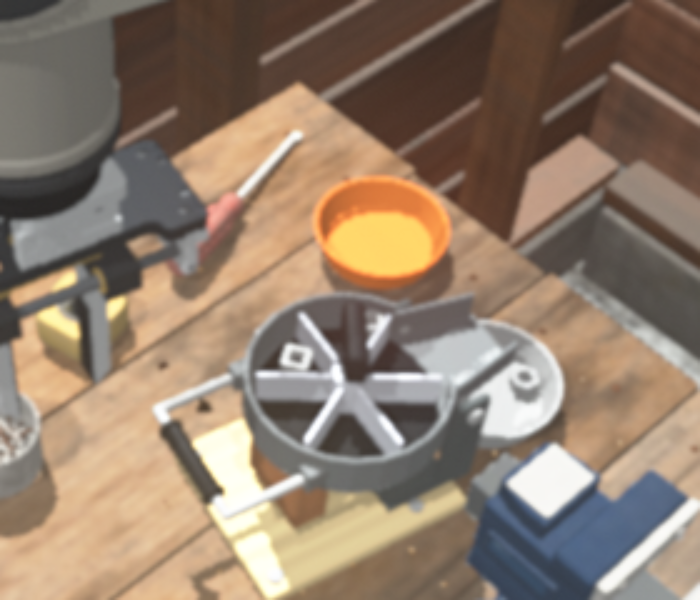

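View pics/top9c.png

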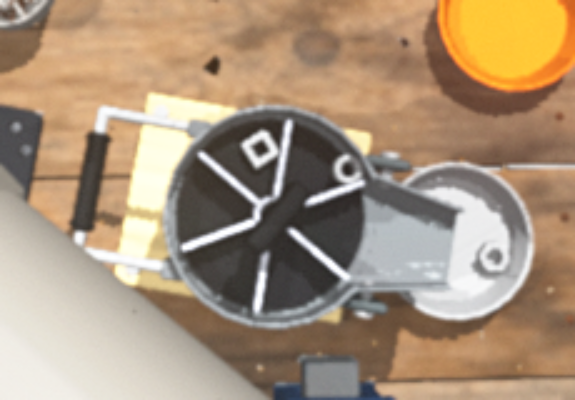

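Everything is in place:
- **Hex nut:** in the steel dish, top crop (493,256).
- **Square nut and spacer:** in the drum at (260,149) and (347,168).
- **Carousel:** level, and the hand is clear of it.

```bash
python3 -c "
from bench import env,cams,workorder
print(workorder.finish_job())"
```

```text
the job is handed in; nothing more can be done
None
```

The hex nut is in the steel dish, the carousel is back at level and let go, and the job is handed in. `finish_job` gives no verdict, so the result rests on my own checks below. The robot clock read about 22.6 s of the 72 s allowed.

**What I did:** I turned the knob about 124° clockwise in two grasps, because a single turn would have come too close to the last joint's limit. That put the hex nut at stand (-0.051, 0.004). I then gripped the bail sleeve and tipped the carousel to about 0.77 rad. The nut slid into the dish, and I lowered the carousel along the same arc, let go and moved away.

**Last checks:**
- **Hex nut:** it lies flat in the dish with its top at about z 0.018, roughly 31 mm from the dish centre (limit 55 mm).
- **Square nut and spacer:** both are in the drum.
- **Carousel and hand:** the carousel looks level in both views. I did not measure the tip angle itself. The force reading was near zero with the hand clear.
- **Dish and bystanders:** the dish looked to be where it stood. The arm went nowhere near the pliers, tape measure or nail tin, but I did not measure any of these positions.

**One disagreement:** the fingers read about 22 mm open on the 16 mm thick knob, though the wheel followed the hand without slipping.

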